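Set a sprung length gauge on its pegs and draw it to the mark

ROBOT

A 6-joint arm with a two-finger parallel gripper is mounted at the origin on the work surface. World frame = base frame: x ahead of the robot, y to its left, z up, the work surface at z = 0. Lengths are in m, angles in degrees, forces in N, time in s.
With the tool pointing down it reaches from about 0.325 to 0.775 m from the base axis. Payload 5.5 kg.
Tool frame: the origin (TCP) lies at the centre of the arm's flange, where the gripper is bolted on; the fingertips stand 182 mm ahead of it and the grasp point (between the pads) lies 163 mm ahead of it; z points along the fingers, y is the line along which they close (so a half turn about z gives the same grasp; the last joint's range is limited). The gripper opens to 88 mm and grips with 3 to 60 N. Pads are 20 mm wide; open, the fingers measure 115 mm over their backs; the gripper's body (75 mm by 178 mm) begins 61 mm behind the grasp point.
Start: joints at [60.751, 5.22, 70.514, -0, 104.267, -3.249], TCP at [0.263, 0.539, 0.405] pointing down, gripper open.
Joint ranges: [-164.24, 164.24], [-49.07, 125.15], [9.68, 141.18], [-86.29, 266.29], [3.28, 154.24], [-151.56, 151.56]. Speed limits (degrees/s): [147.25, 147.25, 172.46, 180, 180, 180].

INTERFACE

Orientations are given as [roll, pitch, yaw] about the fixed x, y, z axes, in that order (R = Rz(yaw) Ry(pitch) Rx(roll)).
In Python, from station import r gives the robot as it stands. The module is installed in compiled form; this text tells all that it offers. Calls block until the motion is done:
- r.reach(position, orientation): joint-space move of the TCP to a pose.
- r.servo_line(position, rotation=None, speed=0.15): straight line of the TCP; rotation=None keeps the orientation; speed is the mean speed in m/s.
- r.move_joints(angles): joint-space move.
- r.let_go() and r.grab(squeeze=None): open the fingers fully, or close them until they stop; squeeze is the grip in N (None keeps the last).
- r.wait(seconds).
- r.inverse_kinematics(position, orientation): joint angles nearest the present ones, or None.
- r.sense(): the state.
- r.snapshot(name): name is "scene" or "top" or "wrist"; returns a dict with "frame" (384x512x3 uint8, red, green, blue), "fx", "fy", "cx", "cy" (pixels), "R" (3x3) and "t" (3): a world point X has camera coordinates R X + t. Camera axes: x right, y down, z forward; pixel columns grow to the right and rows downward; lengths in m; the calibration is good to about 2 mm. A picture is of the moment at which its call begins. There is no depth.
A pose or a line that the arm cannot do raises r.IKError and nothing moves.
- r.hand_in(): hands the job in; it is judged then, once.
The state is a dict: "clock": time; "joints": joint angles; "joint_vel": joint speeds; "joint_torque": joint torques, N m; "tcp_pos": TCP position; "orientation": TCP orientation; "contact_force": force on the tool from outside, world axes, zero at the start; "torque": the same for the moment, N m; "opening": finger opening in m; "gripper_force": force on a finger pad.
Only numpy, scipy, OpenCV 4.12 (cv2) and the standard library are available. Lean on these libraries where they do the work, as an engineer would, in place of code of your own. Each camera call takes 0.05 s, during which the arm holds its last target. There are 200 camera calls.

TASK

Seat the loose sprung rod gauge fully down on the two alignment pegs of its base, with its rod pointing along the rule. Then pull the rod out by its upright tab until the middle of the tab is level with the nose of the cursor on the rule, and finish holding it there against the spring, with the housing still flat on the base. Leave everything else on the bench where it is.

Things in the scene. Friction and masses are not known exactly. Their poses are not given: they have to be found in the camera images.
- base: Plywood base screwed to the bench, 300 (x) x 90 (y) x 12 mm (z); it does not move. Origin under its centre on the bench; its x axis runs along its length, from the peg end towards the rule end, z up. Two steel alignment pegs, 10 mm diameter, 16 high, tapered over their upper 6 mm to 5 mm diameter, stand on its top at x = -120 and x = -60 mm, y = 0. A metal rule lies along its +y edge
- seat (a point): Point on the top of the base (12 mm above the bench) midway between the two pegs, at x = -90, y = 0 mm of the base; axes as the base. The middle of the gauge's underside belongs here
- mark (a point): The length mark: tip of the nose of the small dark steel cursor clamped on the rule of the base (fixed, does not move). The point is the nose's tip, 26 mm above the bench, 14 mm to the +y side of the base's centre line; axes as the base. The cursor is 14 mm high over the base and lies between y = +14 and +45 mm of it; it stands at x = 60 to 110 mm of the base
- gauge_center (a point): Centre of the housing of the loose sprung rod gauge, a painted grey metal block with a wood inlay on top, 100 (x) x 44 (y) x 50 mm (z), the whole gauge about 0.83 kg, give or take a sixth, standing upright on the bench; the point is 25 mm above its underside, half-way up. x axis: the way the rod points; z up. Two holes 14 mm diameter, 19 deep, open in its underside at x = -30 and x = +30 mm, y = 0, to go over the pegs of the base
- tab (a point): Centre of the graspable upper part of the upright pull tab on the end of the gauge's steel rod; axes as the gauge. The tab is dark steel, 18 (x) x 16 (y) mm and from 14 to 70 mm above the gauge's underside; the point is on its centre line, 55 mm above the underside (15 mm under its top). The rod (11 mm diameter, centre 24 mm above the underside) joins it on the housing side. With the rod in, the tab's centre is 95 mm ahead of the gauge's centre (45 mm from the housing's face)
- rod (a joint): How far the rod is drawn out of the housing, 0 (in, where the spring takes it when let go) to 0.13 m, along +x of the gauge. The spring pulls it in with 1.2 N at 0 rising by 3 N per 100 mm, plus 0.3 N friction
- jar: Bystander, to be left alone: glass jar with steel lid, 60 mm diameter, 75 high. Origin at the underside
- offcut: Bystander, to be left alone: hardwood offcut, 60 x 130 x 28 mm. Origin at the underside
- sandblock: Bystander, to be left alone: cork sanding block, 45 x 90 x 30 mm. Origin at the underside
- pencil: Bystander, to be left alone: dark pencil, 180 mm long, 8 thick, lying. Origin at the underside
- screwdriver: Bystander, to be left alone: screwdriver lying on the bench, about 200 mm long
- tape: Bystander, to be left alone: roll of paper tape lying flat, 90 mm diameter, 24 high. Origin at the underside
- glue: Bystander, to be left alone: white glue bottle, 56 mm diameter, 150 high. Origin at the underside

How it is judged (in metres and radians):
On the way:
1. the gauge is seated on both pegs, rod pointing along the rule, rod still in (less than 20 mm out) (horizontal distance between gauge_center and seat below 0.005 m and z of gauge_center in the frame of base between 0.033 and 0.04 m and angle between gauge_center's own z axis and vertical below 0.06 rad and angle between the x axis of gauge_center and the x axis of base, either way round below 0.09 rad and x of tab in the frame of seat above 0.05 m and value of joint rod below 0.02 m), for 0.2 s.
At the end, for the whole second after the job is handed in: Gauge on the pegs, rod to the rule end: within 5 mm of the seat sideways, 3 mm of flat down, tilt under 0.06 rad, in line within 0.09 rad. The tab's middle is within 5 mm of the nose along the base, the rod is still and drawn over 30 mm, and the fingers hold it (over 1 N) (horizontal distance between gauge_center and seat below 0.005 m and z of gauge_center in the frame of base between 0.033 and 0.04 m and angle between gauge_center's own z axis and vertical below 0.06 rad and angle between the x axis of gauge_center and the x axis of base, either way round below 0.09 rad and x of tab in the frame of seat above 0.05 m and x of tab in the frame of mark between -0.005 and 0.005 m and velocity of joint rod between -0.01 and 0.01 m/s and contact force between the fingers and gauge above 1 N and value of joint rod above 0.03 m); the arm keeps its last pose, push and grip.
It fails at once if another thing on the bench is moved more than 30 mm (distance of any of jar, offcut, sandblock, pencil, screwdriver, tape, glue from where it was at the start of the episode above 0.03 m).
It also fails if it takes over 48 s, if anything falls off the work surface, if the arm or the gripper's body presses on something with over 40 N, if the wrist force passes 120 N, or if a joint passes its speed limit or range.

## Working session

There is one attempt and no reset: what is moved stays moved. The work goes in short steps, each a Python script; the robot and the scene stay as the last script left them, time stands still between calls to the robot, and variables do not carry over. Pictures are saved under pics/ and viewed, at most 10 in all, crops included, and the job is handed in when it is done.

```bash
mkdir -p pics
cat > h.py <<'E'
import numpy as np, cv2
from station import r
def snap(name, fn):
    s=r.snapshot(name); cv2.imwrite('pics/'+fn+'.png', s['frame'][:,:,::-1]); np.savez('pics/'+fn+'.npz',**s); return s
def ray(s,u,v,z):
    R=np.array(s['R']);t=np.array(s['t']);c=-R.T@t
    d=R.T@np.array([(u-s['cx'])/s['fx'],(v-s['cy'])/s['fy'],1]); return c+d*(z-c[2])/d[2]
def proj(s,X):
    p=np.array(s['R'])@np.array(X)+np.array(s['t']); return np.array([s['fx']*p[0]/p[2]+s['cx'],s['fy']*p[1]/p[2]+s['cy']])
E
python3 - <<'E'
from h import *
a=snap('top','top0'); b=snap('scene','scene0')
for s in(a,b): print(-np.array(s['R']).T@s['t'],s['fx'],s['R'][2] if 0 else '')
print(np.array(a['R']).round(2)); print(r.sense())
E
```

```text
[ 0.2892052  -0.02520003  1.56430541] 497.18358867721395 
[ 1.0068419  -0.71345681  0.93564524] 421.154528318848 
[[-0.   -1.   -0.01]
 [-0.98  0.   -0.19]
 [ 0.19  0.   -0.98]]
{'clock': 0.1, 'joints': array([ 6.07505570e+01,  5.25949897e+00,  7.05741894e+01, -1.17219918e-04,
        1.04267164e+02, -3.24724022e+00]), 'joint_vel': array([-0.07048461, -0.10130004, -0.21898294,  0.05914988,  0.00544699,
       -0.03950906]), 'joint_torque': array([ 4.03833590e-03, -4.47855449e+01, -4.07569134e+01,  7.02356268e-02,
        2.84013350e-02, -7.76414231e-05]), 'tcp_pos': array([0.26305887, 0.53932019, 0.40362011]), 'orientation': array([-1.79899303e+02, -5.59927141e-03,  1.53997763e+02]), 'contact_force': array([0.46228405, 0.20335532, 0.05884032]), 'torque': array([-0.01169246,  0.01697034, -0.00602859]), 'gripper_force': 0.0, 'opening': 0.08787767323727523}
```

View pics/top0.png

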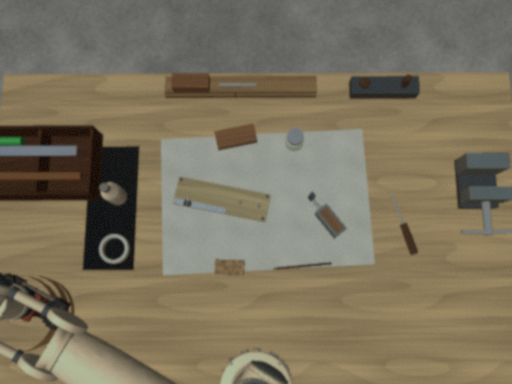

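View pics/scene0.png

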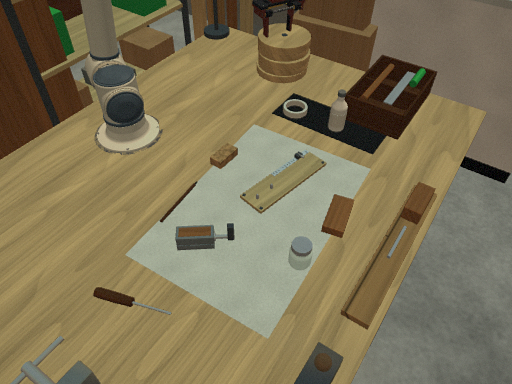

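Top view: the base runs from about (177,178)-(270,193)-(266,220)-(174,205), rule on the lower left edge, pegs on the right. The gauge housing is at about (330,221) with its tab at (311,195). I'll take wrist looks above each.

Run:
```python
from h import *
s=dict(np.load('pics/top0.npz'))
for n,u,v,z in [('c',177,178,.012),('c',270,193,.012),('c',266,220,.012),('c',174,205,.012),('g',330,221,.05),('tab',311,195,.07)]: print(n,ray(s,u,v,z).round(3))
g=ray(s,330,221,.05); p=ray(s,245,198,.012)
rot=[180,0,153.99]
r.reach([g[0],g[1],.42],[180,0,150]); 
a=snap('wrist','w1'); c=-a['R'].T@a['t']; print('cam',c,r.sense()['tcp_pos'],a['R'][2],a['R'][0],a['fx'])
r.reach([p[0],p[1]+.05,.42],[180,0,180]); a=snap('wrist','w2'); print(-a['R'].T@a['t'],r.sense()['tcp_pos'],a['R'][0],r.sense()['joints'].round(0))
i=np.hstack([cv2.imread('pics/w1.png'),cv2.imread('pics/w2.png')]); cv2.imwrite('pics/w12.png',cv2.resize(i,(800,300)))
```

```text
c [0.64  0.25  0.012]
c [ 0.591 -0.047  0.012]
c [ 0.504 -0.034  0.012]
c [0.553 0.257 0.012]
g [ 0.495 -0.23   0.05 ]
tab [ 0.573 -0.172  0.07 ]
cam [ 0.43378371 -0.19425256  0.39961829] [ 0.49547751 -0.22985699  0.41999529] [ 0.22563043 -0.13120511 -0.96533731] [ 0.49979497  0.86614328 -0.00090484] 301.7207747396019
[0.50347508 0.08123633 0.39966073] [0.57470303 0.08072961 0.42003794] [ 0.00237802  0.99999601 -0.00152324] [  5.   2.  72.  -0. 106. -85.]
```

View pics/w12.png

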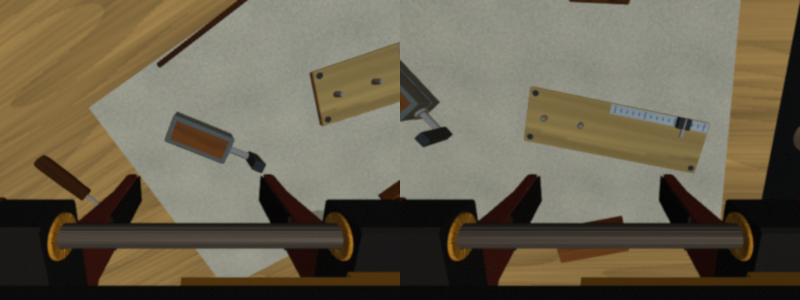

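Left: housing about (200,138), tab (256,162). Right: base with pegs at (544,118),(580,125), and the cursor near (683,125). Enlarging.

Run:
```python
import cv2,numpy as np
a=cv2.imread('pics/w1.png')[130:240,190:360]; b=cv2.imread('pics/w2.png')[100:230,150:410]
A=cv2.resize(a,None,fx=3,fy=3,interpolation=cv2.INTER_CUBIC) ; B=cv2.resize(b,None,fx=3,fy=3,interpolation=cv2.INTER_CUBIC)
o=np.zeros((600,800,3),np.uint8)
cv2.imwrite('pics/c1.png',cv2.resize(a,None,fx=4,fy=4,interpolation=cv2.INTER_CUBIC)); cv2.imwrite('pics/c2.png',B)
```

```text
(no output)
```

View pics/c1.png

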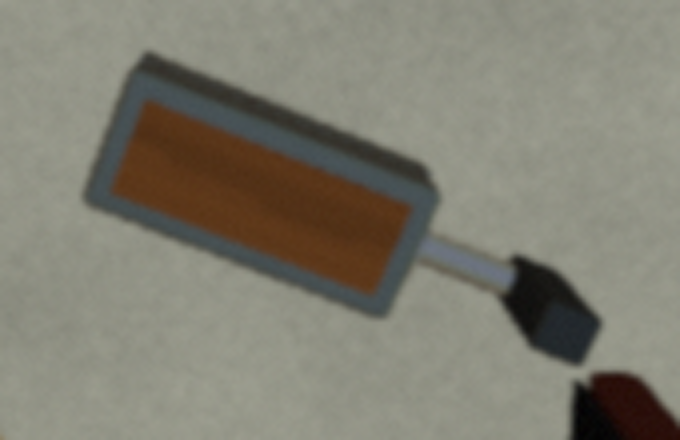

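View pics/c2.png

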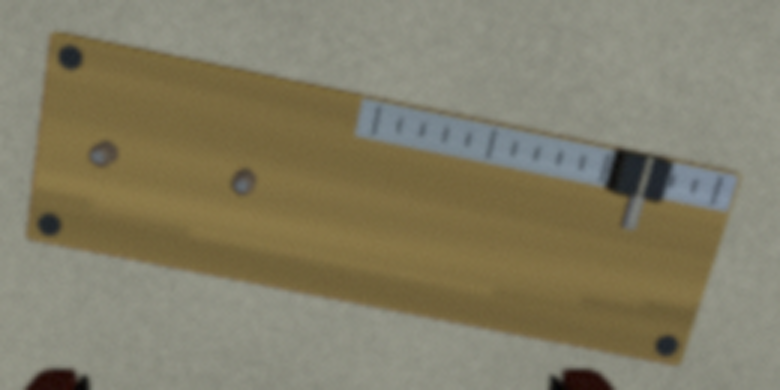

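```bash
cat > m.py <<'E'
from h import *
def fit(local,world): # 2D rigid
    l=np.array(local)*1.;w=np.array(world)[:,:2];lc=l.mean(0);wc=w.mean(0)
    a=l-lc;b=w-wc;th=np.arctan2((a[:,0]*b[:,1]-a[:,1]*b[:,0]).sum(),(a*b).sum())
    R=np.array([[np.cos(th),-np.sin(th)],[np.sin(th),np.cos(th)]]);t=wc-R@lc
    return R,t,th,np.linalg.norm(l@R.T+t-w,axis=1)
E
python3 - <<'E'
from m import *
s1=dict(np.load('pics/w1.npz'));s2=dict(np.load('pics/w2.npz'))
f=lambda s,x,y,k,o,z:ray(s,(x+.5)/k-.5+o[0],(y+.5)/k-.5+o[1],z)
g=np.array([f(s1,x,y,4,(190,130),.05) for x,y in [(147,100),(412,206),(378,295),(110,193)]])
print('inlay',g.mean(0),np.linalg.norm(g[1]-g[0]),np.linalg.norm(g[2]-g[1]))
d=(g[1]+g[2]-g[0]-g[3])[:2];print('yaw',np.degrees(np.arctan2(d[1],d[0])))
t=np.array([f(s1,x,y,4,(190,130),.07) for x,y in [(550,300),(602,322),(582,366),(533,345)]]);print('tab',t.mean(0))
d=(t.mean(0)-g.mean(0))[:2];print('tab dir',np.degrees(np.arctan2(d[1],d[0])),np.linalg.norm(d))
k=lambda x,y,z:f(s2,x,y,3,(150,100),z)
b=[k(x,y,.012) for x,y in [(52,33),(737,172),(680,362),(27,238)]]
R,tt,th,e=fit([(-.15,.045),(.15,.045),(.15,-.045),(-.15,-.045)],b);print('base',tt,np.degrees(th),e)
for p in [(98,158),(240,186)]: print('peg in base',R.T@(k(*p,.028)[:2]-tt))
for p in [(-.12,0),(-.06,0)]:
  w=R@p+tt
  for z in(.012,.028): print('proj',(proj(s2,[*w,z])-[150,100])*3+1)
print('nose',R.T@(k(628,228,.026)[:2]-tt), 'seat',R@[-.09,0]+tt)
E
```

```text
inlay [ 0.49848037 -0.23272599  0.05      ] 0.08382350245021444 0.029084372371066553
yaw 38.292000307508424
tab [ 0.57241653 -0.17457256  0.07      ]
tab dir 38.18631636873498 0.09406581908562067
base [0.57165777 0.10677456] 78.72050521264349 [0.00243506 0.00302352 0.00165496 0.00199219]
peg in base [-0.11889782 -0.00060934]
peg in base [-0.05983521 -0.00071995]
proj [104.51539545 151.46784758]
proj [ 95.52173292 156.01450016]
proj [243.09778481 178.58903921]
proj [239.90476398 184.22135847]
nose [0.10298752 0.01299708] seat [0.55405421 0.01851293]
```

Run:
```python
from m import *
g=np.array([.4985,-.2327]);yaw=38.2; o=[180,0,yaw]
r.reach([*g,.32],o); a=snap('wrist','w3')
r.servo_line([*g,.193],speed=.12); r.grab(40); r.wait(.2); s=r.sense();print(s['opening'],s['gripper_force'],s['tcp_pos'],s['orientation'])
r.servo_line([*g,.263],speed=.1); s=r.sense();print(s['contact_force'],s['opening'],s['clock'])
seat=np.array([.5541,.0185])
r.reach([*seat,.263],[180,0,78.7]); s=r.sense();print(s['tcp_pos'],s['orientation'],s['contact_force'],s['torque'],s['clock'])
b=snap('wrist','w4')
cv2.imwrite('pics/w34.png',cv2.resize(np.hstack([cv2.imread('pics/w3.png'),cv2.imread('pics/w4.png')]),(800,300)))
```

```text
0.04378558750620338 39.98180732131004 [ 0.49850769 -0.23270425  0.19298914] [-1.79999813e+02  1.96980675e-03  3.81985440e+01]
[-0.26868032 -0.04082126 -8.44313479] 0.043903254744538295 8.975
[0.55408179 0.0175348  0.26270193] [-1.79986987e+02  6.83981136e-02  7.85989594e+01] [ 0.18426306  0.29744391 -7.0154893 ] [-0.13356899  0.07441039 -0.05691231] 9.9833
```

View pics/w34.png

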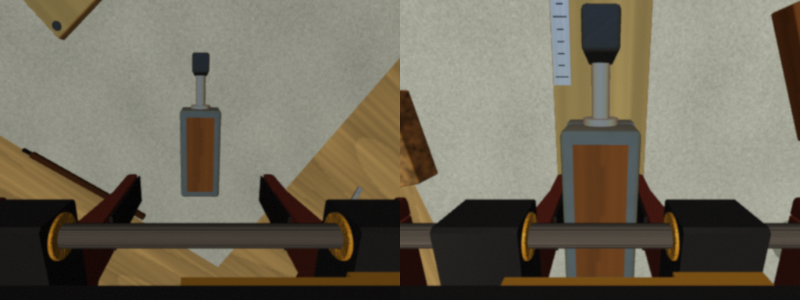

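Run:
```python
from m import *
g=np.array([.4985,-.2327]);th=np.radians(38.2);u=np.array([np.cos(th),np.sin(th)])
s=dict(np.load('pics/w3.npz'));h=cv2.cvtColor(s['frame'],cv2.COLOR_RGB2HSV)
m=cv2.inRange(h,(0,90,30),(20,255,200));m[:130]=0;m[250:]=0;m[:,:225]=0;m[:,300:]=0
x,y,w,hh=cv2.boundingRect(m);print(x,y,w,hh)
p=np.array([ray(s,a,b,.05) for a,b in [(x+w/2-.5,y-.5),(x+w/2-.5,y+hh-.5)]]);
for q in p: print('inlay end',(q[:2]-g)@u,(q[:2]-g)@[-u[1],u[0]])
s=dict(np.load('pics/w4.npz'));t=np.array([.5541,.0175]);th=np.radians(78.6);u=np.array([np.cos(th),np.sin(th)]);v=np.array([-u[1],u[0]])
h=cv2.cvtColor(s['frame'],cv2.COLOR_RGB2HSV)
m=cv2.inRange(h,(0,90,30),(20,255,200));m[:150]=0;m[270:]=0;m[:,:215]=0;m[:,300:]=0
x,y,w,hh=cv2.boundingRect(m);q=ray(s,x+w/2-.5,y-.5,.1197)[:2]-t;print('held inlay front',x,y,w,q@u,q@v)
gray=cv2.cvtColor(s['frame'],cv2.COLOR_RGB2GRAY)
print('tab col', gray[:70,258].tolist())
# base edges vs camera
hsv=h; 
for row in(110,140): print(row,hsv[row,190:330,1].tolist())
```

```text
239 151 36 95
inlay end 0.04181532026007452 -0.0005390603325605605
inlay end -0.04324742711496987 -0.0005746116994664791
held inlay front 221 150 72 0.05701434642187042 -7.411065251751216e-05
tab col [124, 125, 123, 115, 89, 59, 48, 46, 45, 46, 48, 48, 46, 45, 46, 46, 45, 45, 44, 45, 46, 46, 45, 46, 46, 46, 45, 43, 46, 45, 42, 47, 46, 47, 46, 47, 49, 46, 48, 47, 47, 45, 45, 45, 46, 45, 47, 47, 46, 45, 45, 48, 46, 46, 45, 46, 45, 46, 43, 44, 43, 38, 37, 35, 31, 28, 21, 19, 18, 19]
110 [21, 23, 21, 22, 19, 27, 61, 105, 112, 107, 106, 108, 108, 106, 105, 106, 102, 101, 102, 107, 104, 106, 105, 106, 105, 104, 107, 108, 110, 115, 119, 121, 119, 119, 119, 119, 118, 118, 119, 116, 117, 115, 119, 119, 119, 120, 121, 118, 118, 121, 118, 117, 117, 115, 116, 99, 65, 52, 36, 26, 18, 17, 18, 15, 21, 28, 29, 29, 23, 21, 14, 16, 26, 32, 40, 53, 61, 73, 99, 115, 118, 119, 117, 117, 117, 117, 118, 115, 116, 118, 117, 115, 115, 116, 116, 116, 119, 117, 117, 118, 118, 117, 119, 118, 118, 118, 119, 118, 119, 119, 119, 120, 118, 117, 115, 115, 116, 119, 120, 119, 117, 120, 120, 118, 118, 124, 127, 80, 33, 21, 21, 21, 22, 21, 21, 22, 21, 23, 22, 25]
140 [23, 20, 21, 22, 22, 23, 24, 49, 95, 119, 119, 117, 121, 117, 118, 118, 120, 120, 119, 120, 121, 118, 117, 116, 119, 119, 118, 118, 117, 116, 115, 117, 117, 118, 117, 119, 117, 120, 117, 120, 119, 119, 118, 118, 116, 122, 116, 119, 118, 120, 116, 118, 118, 119, 115, 95, 68, 53, 38, 32, 19, 16, 18, 21, 23, 27, 26, 26, 23, 16, 14, 16, 28, 31, 44, 57, 61, 83, 104, 113, 118, 118, 117, 118, 121, 119, 116, 117, 116, 115, 119, 117, 116, 116, 119, 118, 119, 115, 117, 117, 119, 117, 118, 115, 117, 117, 119, 120, 120, 117, 119, 118, 120, 120, 119, 119, 117, 121, 118, 119, 122, 121, 121, 119, 127, 103, 52, 25, 21, 21, 21, 21, 21, 22, 22, 24, 22, 22, 23, 23]
```

Run:
```python
from m import *
th=np.radians(78.7);u=np.array([np.cos(th),np.sin(th)])
t=np.array([.5541,.0185])+.0007*u
r.servo_line([*t,.24],[180,0,78.7],speed=.1); r.wait(.2)
f0=r.sense()['contact_force'];print(f0,r.sense()['tcp_pos'])
for z in [.232,.226,.22,.215,.21,.2065,.205]:
    r.servo_line([*t,z],speed=.05); s=r.sense();d=s['contact_force']-f0;print(z,s['tcp_pos'].round(4),d.round(1),s['torque'].round(2))
    if np.linalg.norm(d)>18: break
print(s['clock'])
```

```text
[ 0.60163245  0.02657843 -7.72442665] [0.55444978 0.0190196  0.24078914]
0.232 [0.554  0.0192 0.2312] [ 0.4 -0.6  0.5] [-0.08  0.1   0.  ]
0.226 [0.554  0.0192 0.2253] [-1.1 -0.1 -0.2] [-0.08  0.12  0.01]
0.22 [0.554  0.0192 0.2194] [-0.8 -0.6  0.2] [-0.13  0.09  0.05]
0.215 [0.5541 0.0192 0.2145] [-1.1 -0.2  0. ] [-0.08  0.1   0.04]
0.21 [0.5541 0.0192 0.2094] [-0.4  0.3  0.7] [-0.08  0.05 -0.07]
0.2065 [0.5541 0.0192 0.2062] [-0.6 -0.2  0.3] [-0.11  0.07  0.04]
0.205 [0.5542 0.0192 0.205 ] [-0.5  0.1 -0.3] [-0.1   0.12  0.03]
12.4583
```

Run:
```python
from m import *
th=np.radians(78.7);u=np.array([np.cos(th),np.sin(th)])
t=np.array([.5541,.0185])+.0007*u
f0=r.sense()['contact_force']
for z in [.2044,.2038,.2032]:
    r.servo_line([*t,z],speed=.03); s=r.sense();d=s['contact_force']-f0;print(z,s['tcp_pos'].round(4),d.round(1))
    if d[2]>5: break
r.let_go(); r.wait(.3)
r.servo_line([*t,.33],speed=.2)
# look from behind so that the camera (ahead along tool x) sees housing and tab
r.reach([*(t-.03*u),.36],[180,0,78.7]);r.wait(.2); a=snap('wrist','w5'); print(r.sense()['clock'])
cv2.imwrite('pics/w5b.png',cv2.resize(a['frame'][:300,120:400,::-1],None,fx=2,fy=2,interpolation=cv2.INTER_CUBIC))
```

```text
0.2044 [0.5542 0.0192 0.205 ] [-2.2 -0.2  5.4]
15.1583
```

View pics/w5b.png

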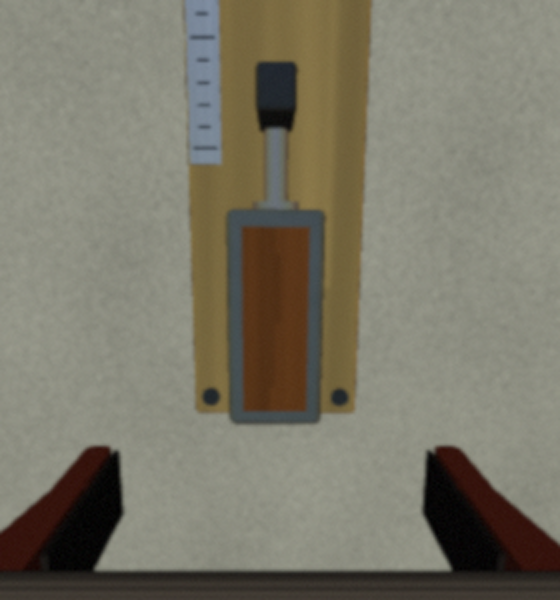

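The gauge sits in line on the base; tab top spans about (256-297, 63-108). Next: the nose and tab from closer ahead.

Run:
```python
from m import *
th=np.radians(78.7);u=np.array([np.cos(th),np.sin(th)]);v=np.array([-u[1],u[0]]);seat=np.array([.5541,.0185])
s=dict(np.load('pics/w5.npz'))
def f(n,x,y,z):
    q=ray(s,(x+.5)/2-.5+120,(y+.5)/2-.5,z)[:2]-seat; print(n,q@u,q@v)
f('inlay f',276,227,.062);f('inlay r',276,411,.062);f('tab f',276.5,62.5,.082);f('tab r',276.5,108,.082)
r.reach([*(seat+.1*u),.36],[180,0,78.7]);r.wait(.2);a=snap('wrist','w6')
cv2.imwrite('pics/w6b.png',cv2.resize(a['frame'][:300,120:400,::-1],None,fx=2,fy=2,interpolation=cv2.INTER_CUBIC));print(r.sense()['clock'])
```

```text
inlay f 0.04248288294104307 -0.00039035921682076345
inlay r -0.04231538446409605 -0.00049094074757258
tab f 0.10318357669124026 -0.0004631822857475154
tab r 0.08719104499559584 -0.000485624173427596
15.9917
```

View pics/w6b.png

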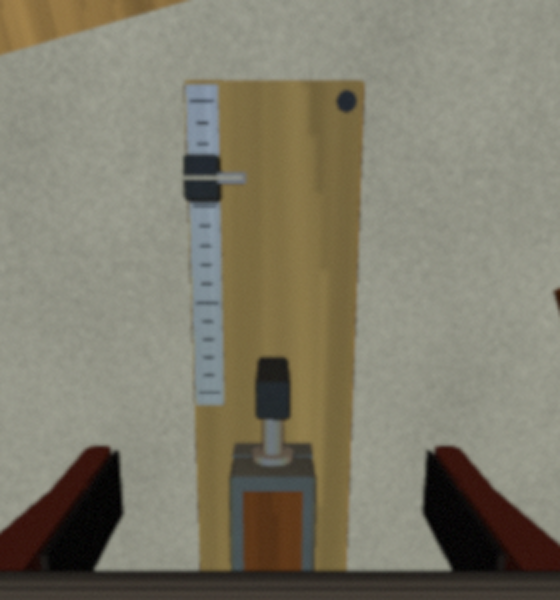

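Run:
```python
from m import *
th=np.radians(78.7);u=np.array([np.cos(th),np.sin(th)]);v=np.array([-u[1],u[0]]);seat=np.array([.5541,.0185])
s=dict(np.load('pics/w6.npz'))
def f(n,x,y,z):
    q=ray(s,(x+.5)/2-.5+120,(y+.5)/2-.5,z)[:2]-seat; print(n,q@u,q@v); return q@u
n=f('nose',245,179,.026);a=f('tab f',273,381,.082);b=f('tab r',273,418,.082);f('end',275,81,.012)
t0=.095; pull=n-t0; print('pull',pull)
assert .08<pull<.115
T=lambda d,z:[*(seat+d*u-.0004*v),z]
r.reach(T(t0,.29),[180,0,78.7]); r.servo_line(T(t0,.23),speed=.12); r.grab(30); r.wait(.2); s=r.sense();print(s['opening'],s['gripper_force'],s['contact_force'],s['tcp_pos'])
r.servo_line(T(t0+pull,.23),speed=.06); r.wait(.4)
s=r.sense();print(s['contact_force'],s['opening'],s['gripper_force'],(s['tcp_pos'][:2]-seat)@u,s['tcp_pos'],s['clock'])
w=snap('wrist','w7');t=snap('top','top7');c=snap('scene','scene7')
i=cv2.resize(c['frame'][110:250,210:370,::-1],(400,350),interpolation=cv2.INTER_CUBIC);j=cv2.resize(w['frame'][:,:,::-1],(400,300))
o=np.zeros((350,800,3),np.uint8);o[:,:400]=i;o[:300,400:]=j;cv2.imwrite('pics/f7.png',o)
```

```text
nose 0.19299359218195458 0.013164944062338056
tab f 0.10472009182842897 -0.0003632181151796882
tab r 0.08762195421240768 -0.0003248891283267183
end 0.23974807192544279 -0.0017061895166269327
pull 0.09799359218195458
0.015704146361290607 30.000035762786865 [-1.2364902  -0.72386573  0.05155088] [0.57307696 0.11160292 0.22994888]
[-0.7276774  -3.69849321 -0.35001706] 0.01573785412669858 29.999856054782867 0.19288610956615568 [0.59231202 0.20756368 0.22997402] 20.5083
```

View pics/f7.png

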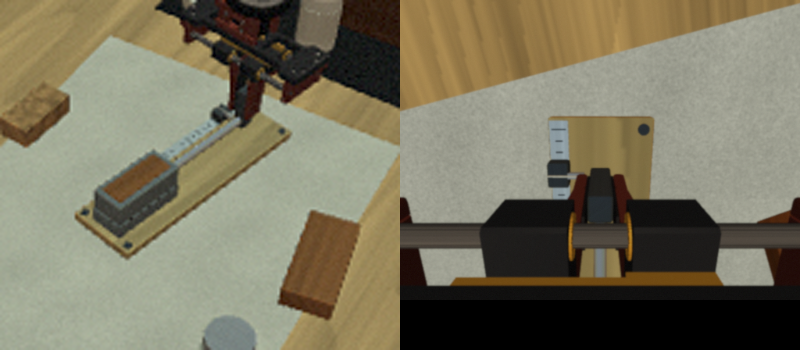

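The housing is still flat on the base, the rod is drawn out, and the tab is gripped level with the nose. The 3.7 N pull roughly matches the spring.

```bash
python3 -c "
from station import r
print(r.hand_in())"
```

```text
the job is handed in; nothing more can be done
None
```

I handed the job in at about 20.5 s: the gauge is seated flat on both pegs, and the gripper holds the rod out about 98 mm, with the tab within about 1 mm of the cursor nose by my camera measurements. No verdict came back.

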